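Free and open a locked slide-file drawer

ROBOT

A 6-joint arm with a two-finger parallel gripper is mounted at the origin on the work surface. World frame = base frame: x ahead of the robot, y to its left, z up, the work surface at z = 0. Lengths are in m, angles in rad, forces in N, time in s.
With the tool pointing down it reaches from about 0.425 to 0.95 m from the base axis. Payload 3.5 kg.
Tool frame: the origin (TCP) lies on the centre line of the jaws, within the pads' length; the fingertips stand 14 mm ahead of it and the grasp point (between the pads) lies 5 mm behind it (tips_ahead is the distance from the TCP to the fingertips, in m); y points along the fingers, z is the direction in which the jaws open and shut, and the axes are right-handed (so a half turn about y gives the same grasp; the last joint's range is limited). The gripper opens to 85 mm and grips with 20 to 120 N. Pads are 22 mm wide; open, the fingers measure 114 mm over their backs; the gripper's body (76 mm by 85 mm) begins 54 mm behind the grasp point. The pads swing forward as they close: fully open they stand 13 mm farther back than shut.
Start: joints at [0.951, 0.286, 1.577, -0, 1.279, -0.15], TCP at [0.306, 0.602, 0.245] pointing down, gripper open.
Joint ranges: [-2.77, 2.77], [-0.9, 2.22], [0.21, 2.48], [-1.53, 4.67], [0.24, 2.81], [-2.84, 2.84]. Speed limits (rad/s): [2.79, 2.79, 3.14, 3.14, 3.14, 3.14].

INTERFACE

Orientations are given as a unit quaternion [x, y, z, w].
In Python, from plant import get_state, read_camera, sign_off, tips_ahead gives the robot as it stands.
- The arm moves only by the tool send_rows, never from a script. Its argument "plan" is a list of rows, each a list of 2 entries, a list of its own where there are three numbers: the shift along the tool's x, y, z in units of 12 cm (1.0 is 12 cm), then the turn, a rotation vector about the tool's x, y, z in units of 360 degrees (1.0 is 360 degrees). In form: [[[tx, ty, tz], [rx, ry, rz]], ...]. A call has 1 to 12 rows; each row shifts and turns the commanded pose from where the row before left it, along the tool's axes as they then stand; what a row does not reach is not made up. A row lasts 1/10 s, in which the tool goes at most 50 mm and 8.59 degrees, less where a joint would pass 70% of its speed; a pose out of reach is approached as far as the arm can. A call with a number of a shift or a turn outside -1 to 1 is refused whole. A call with a gripper value outside its range is refused whole. "gripper" is the closure, from 0 (fully open) to 1 (shut), set as the call begins (left out, the last holds). The fingers move at their own pace and stop on an object; "grip_force" is the grip in N (left out, the last holds). Time passes only in rows, so rows that do not move let the fingers close. It gives the time, the measured TCP pose, the force and the opening at its end, in the units of the state.
- get_state(): the state, without advancing time (a new reading comes with each control period).
- read_camera(name): name is "scene" or "side" or "wrist"; returns a dict with "img" (480x640x3 uint8, blue, green, red), "fx", "fy", "cx", "cy" (pixels), "D" ([k1, k2, p1, p2, k3] as OpenCV has them; the pictures are not rectified), "world_from_camera" (4x4, takes a point from camera to world coordinates); the wrist camera has in their place "mount" (4x4, takes a point from camera to tool coordinates, whose origin is the TCP and whose axes are the tool frame's). Camera axes: x right, y down, z forward; pixel columns grow to the right and rows downward; lengths in m; the calibration is good to about 2 mm. A picture is of the moment at which its call begins: read the wrist's pose just before it. There is no depth.
- sign_off(): hands the job in, once; it reports no verdict.
The state is a dict: "time": time; "qpos": joint angles; "dq": joint speeds; "joint_efforts": joint torques, N m; "eef_pos": TCP position; "tcp_rot": TCP orientation; "contact_force": force on the tool from outside, world axes, zero at the start; "wrist_torque": the same for the moment, N m; "opening": opening from 0.0 (shut) to 1.0 (fully open).
Only numpy, scipy, OpenCV 4.12 (cv2) and the standard library are available. Lean on these libraries where they do the work, as an engineer would, in place of code of your own. Each camera call takes 0.05 s, during which the arm holds its last target. There are 200 camera calls.

TASK

The third drawer from the left of the slide filing cabinet (as you face the drawer fronts) will not open: the cabinet lets only one drawer be off its stop at a time, and one of the other three has not been pushed fully home. Feel along the other drawers for the one that still gives, push it home through its catch until it stops firmly, then pull the third drawer out to its end stop and let go of it. Work gently: a firm fingertip passes a catch, and a drawer that is locked or already home must not be forced or slammed; leave the things on and around the cabinet where they are.

Things in the scene. Friction and masses are not known exactly. Their poses are not given: they have to be found in the camera images.
- cabinet: Grey steel slide filing cabinet on the bench, fixed, 392 mm wide, 340 deep, 100 high; four white drawer fronts side by side, 92 mm apart, 88 wide, 75 high, 12 thick. Origin: middle of the carcass's lower front edge; x points into the cabinet, away from the robot, y left, z up. Its stops and lock bars must not carry over 20 N: feel with 10 to 13 N at 10 to 15 mm/s.
- wanted (a joint): Opening of the third drawer from the left, in m: 0 home, 0.100 at its end stop, growing as it slides out along the cabinet's -x. Once unlocked it takes 3 to 11 N to pass its own catch within the first 8 mm, then 1 to 5 N. It stays where it is left.
- pull_1 (a point): Fixed point on the cabinet: nominal middle of the first (left) drawer's bar pull when home, 66 mm above the table; does not move with the drawer. All pulls: round steel bar along y, 10 mm thick, 58 long between two posts, centre 40 mm in front of the drawer front. The fronts are bolted on unevenly: a home bar is up to 5 mm before or behind its point, the ajar one 3 to 16 mm before it.
- pull_2 (a point): As pull_1, for the second drawer. Drawers slide along the cabinet's x with about 1 N friction. A spring catch acts over the last 8 mm before home: 3 to 10 N in all pushes or pulls a drawer past its peak, 4 to 7 mm before home; past it, push on to the firm stop. A drawer that is home gives under 1 mm when pushed with 12 N; the ajar one gives 6 to 11 mm.
- pull_3 (a point): As pull_1, for the third drawer, the one to be opened; its bar is within 3 mm of this point. While another drawer is more than about 1.5 mm off its stop this one is locked: pulled, it gives 1 to 2 mm and then stops solidly.
- pull_4 (a point): As pull_1, for the fourth (right) drawer. Exactly one of drawers 1, 2 and 4 is ajar at the start, and any of the three may be it.
- slide_box: Flat blue plastic slide box, 90 x 175 x 34 mm, lying on top of the cabinet, well back. Bystander. Origin at the centre of its underside.
- cover_slip_box: Small clear box with white lid, 64 x 64 x 24 mm, on top of the cabinet. Bystander. Origin at the centre of its underside.
- petri_dish: Glass dish with lid, diameter 93 mm, 16 mm high, on the bench in front of the left drawers. Bystander. Origin at the centre of its underside.
- oil_bottle: Amber glass bottle with black cap, diameter 28 mm, 62 mm high, to the left of the cabinet. Bystander. Origin at the centre of its underside.
- beaker: Glass beaker, diameter 70 mm, 85 mm high, to the right of the cabinet. Bystander. Origin at the centre of its underside.
- mouse: Black computer mouse, 104 x 60 x 33 mm, on the bench in front and to the right of the cabinet. Bystander. Origin at the centre of its underside.
- slide_brush: Small brush, 150 mm long, lying on the bench far left. Bystander. Origin on its underside.

How it is judged:
By the outcome, as a careful person would: the job done as asked, in the order asked, and still so for the second after the job is handed in, with the robot touching nothing.
It also fails if it takes over 72 s, if anything falls off the work surface, if the arm or the gripper's body presses on something with over 40 N, if the wrist force passes 120 N, or if a joint passes its speed limit or range.

## Working session

There is one attempt and no reset: what is moved stays moved. The work goes in short steps, Python scripts to look and compute and a tool call to move; the robot and the scene stay as the last step left them, time stands still between calls to the robot, and variables do not carry over. Pictures are saved under pics/ and viewed, about 8 in all and at most 12, crops included, and the job is handed in when it is done.

Besides the shell and the picture viewer there is one more tool, called after ">>>" as name([rows], argument=value, ...), one row to a line, values as JSON. send_rows: Moves the arm, as the interface text tells. Its arguments: {"type":"object","properties":{"plan":{"type":"array"},"gripper":{"type":"number"},"grip_force":{"type":"number"}},"required":["plan"]}

```bash
ls; mkdir -p pics; python3 - <<'E'
from plant import *
import cv2
s=get_state();print(s, tips_ahead)
for n in("scene","side"):
    c=read_camera(n);cv2.imwrite(f"pics/{n}0.png",c["img"]);print(n,{k:v for k,v in c.items() if k!="img"})
print(read_camera("wrist")["mount"])
E
```

```text
pics
{'time': 0.0, 'qpos': array([ 9.51022037e-01,  2.87192080e-01,  1.57813498e+00, -8.98398760e-08,
        1.27854554e+00, -1.50035587e-01]), 'dq': array([ 0.00057986, -0.00076508, -0.00100971, -0.00207147, -0.00076178,
        0.00245867]), 'joint_efforts': array([ 1.12697329e-03, -4.05970645e+01, -2.92634547e+01, -7.05614639e-05,
        5.61677531e-03, -1.20462241e-05]), 'eef_pos': array([0.30518701, 0.60140185, 0.24395224]), 'tcp_rot': array([ 0.68843966, -0.16485753,  0.16425226, -0.68694543]), 'contact_force': array([ 0.08545056, -0.63004736, -0.58129057]), 'wrist_torque': array([-0.03521931, -0.03877532, -0.00323396]), 'opening': 0.9972340182631211} 0.014
scene {'fx': 508.1083330353489, 'fy': 508.1083330353489, 'cx': 319.04084578976665, 'cy': 241.68239825369153, 'D': array([-0.09007186,  0.        ,  0.        ,  0.        ,  0.        ]), 'world_from_camera': array([[-0.19104105,  0.56848151, -0.80020753,  1.36184155],
       [ 0.98149943,  0.12120873, -0.14821376,  0.19794905],
       [ 0.01273535, -0.81371814, -0.58112012,  0.67574587],
       [ 0.        ,  0.        ,  0.        ,  1.        ]])}
side {'fx': 485.80533191405027, 'fy': 485.80533191405027, 'cx': 320.76827104144627, 'cy': 239.97392108876952, 'D': array([-0.09251407,  0.        ,  0.        ,  0.        ,  0.        ]), 'world_from_camera': array([[-0.99124569, -0.09426606,  0.09244401,  0.48448498],
       [-0.13093595,  0.79181687, -0.59655831,  0.68857637],
       [-0.01696353, -0.6034401 , -0.79722787,  0.94179463],
       [ 0.        ,  0.        ,  0.        ,  1.        ]])}
[[-5.41929481e-05  9.50030991e-01  3.12155590e-01 -8.01371966e-02]
 [ 9.10494868e-04 -3.12155414e-01  9.50030614e-01 -1.27839164e-01]
 [ 9.99999584e-01  3.35701023e-04 -8.48081720e-04 -1.21842146e-04]
 [ 0.00000000e+00  0.00000000e+00  0.00000000e+00  1.00000000e+00]]
```

View pics/scene0.png

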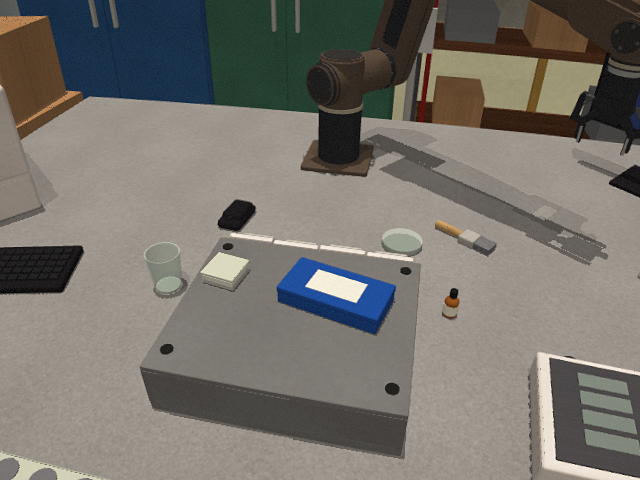

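View pics/side0.png

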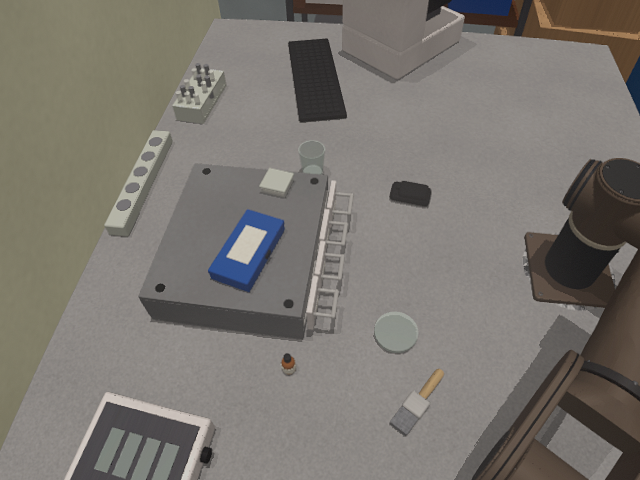

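```bash
python3 - <<'E'
import cv2,numpy as np
a=cv2.imread("pics/side0.png")[160:350,135:375];a=cv2.resize(a,None,fx=3.1,fy=3.1,interpolation=cv2.INTER_CUBIC)
cv2.imwrite("pics/c1.png",a)
b=cv2.imread("pics/scene0.png")[225:460,140:430];b=cv2.resize(b,None,fx=2.5,fy=2.5,interpolation=cv2.INTER_CUBIC)
cv2.imwrite("pics/c2.png",b)
E
```

```text
(no output)
```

View pics/c1.png

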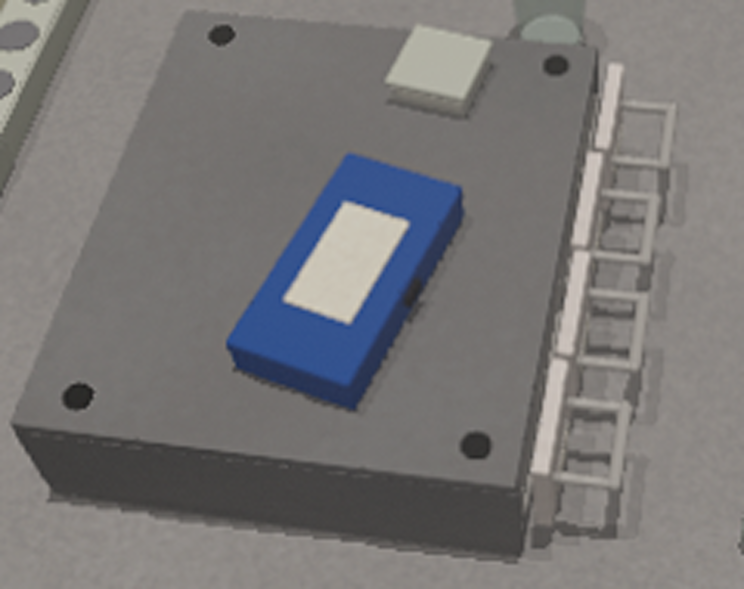

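View pics/c2.png

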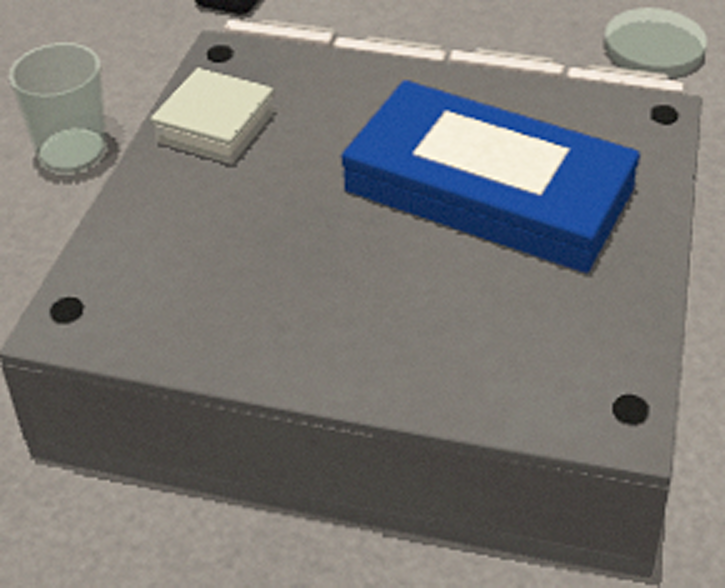

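```bash
cat > h.py <<'E'
import numpy as np,cv2
from scipy.optimize import least_squares
from plant import *
def cal(c): return np.array([[c["fx"],0,c["cx"]],[0,c["fy"],c["cy"]],[0,0,1.]]),c["D"]
def proj(c,P):
    K,D=cal(c);M=np.linalg.inv(c["world_from_camera"])
    return cv2.projectPoints(np.asarray(P,float).reshape(-1,3),cv2.Rodrigues(M[:3,:3])[0],M[:3,3],K,D)[0][:,0]
def onplane(c,uv,z):
    K,D=cal(c);u=cv2.undistortPoints(np.asarray(uv,float).reshape(-1,1,2),K,D)[:,0]
    T=c["world_from_camera"];d=np.c_[u,np.ones(len(u))]@T[:3,:3].T
    return T[:3,3]+d*((z-T[2,3])/d[:,2])[:,None]
def cab(p):
    R=np.array([[np.cos(p[2]),-np.sin(p[2]),0],[np.sin(p[2]),np.cos(p[2]),0],[0,0,1]])
    return R,np.array([p[0],p[1],0])
E
python3 - <<'E'
from h import *
S,C=read_camera("side"),read_camera("scene")
w,d,h=.196,.34,.1
FL,FR,BL,BR=[0,w,h],[0,-w,h],[d,w,h],[d,-w,h]
cs=lambda a:np.array(a)/3.1+[135,160]
cc=lambda a:np.array(a)/2.5+[140,225]
mod_s=[FL,FR,BR,BL,[0,w,0],[d,w,0]];px_s=cs([[517,487],[598,47],[183,12],[14,425],[521,557],[52,497]])
mod_c=[FR,FL,BL,BR,[d,w,0],[d,-w,0]];px_c=cc([[203,31],[700,98],[668,477],[3,357],[657,578],[37,460]])
def f(p):
    R,t=cab(p);return np.r_[(proj(S,np.array(mod_s)@R.T+t)-px_s).ravel(),(proj(C,np.array(mod_c)@R.T+t)-px_c).ravel()]
r=least_squares(f,[.6,0,0],loss='soft_l1');print(r.x,np.round(r.fun.reshape(-1,2),1).tolist())
R,t=cab(r.x);np.save("cab.npy",r.x)
bars=cs([[627,403],[615,485],[642,296],[636,365],[654,196],[648,260],[671,104],[666,163]])
B=onplane(S,bars,.071);print("bars cab\n",np.round((B-t)@R,4))
for i,y in enumerate([.138,.046,-.046,-.138]): print("pull",i+1,np.round(R@[-.052,y,.066]+t,4))
for n,px,z in(("dish",[396,332],.01),("mouse",[410,195],.02),("brush",[418,400],.01),("bottle",[288,365],.03),("beaker",[312,165],.04)): print(n,onplane(S,[px],z)[0],(onplane(S,[px],z)[0]-t)@R)
# tool axes
from scipy.spatial.transform import Rotation as Q
print(Q.from_quat(get_state()["tcp_rot"]).as_matrix().round(3))
E
```

```text
[ 0.59341963  0.05429716 -0.00674877] [[-0.3, 0.3], [-0.4, -1.0], [-0.8, -0.9], [-2.4, 0.1], [0.7, 0.1], [-0.1, -0.0], [-0.1, -0.9], [1.6, -1.7], [4.3, -0.5], [-0.8, -1.0], [-0.1, 0.1], [-1.5, -0.3]]
bars cab
 [[-0.06    0.108   0.071 ]
 [-0.0596  0.1706  0.071 ]
 [-0.0602  0.019   0.071 ]
 [-0.0625  0.0771  0.071 ]
 [-0.0589 -0.0726  0.071 ]
 [-0.0609 -0.0131  0.071 ]
 [-0.0622 -0.1664  0.071 ]
 [-0.0645 -0.1058  0.071 ]]
pull 1 [0.5424 0.1926 0.066 ]
pull 2 [0.5417 0.1006 0.066 ]
pull 3 [0.5411 0.0086 0.066 ]
pull 4 [ 0.5405 -0.0833  0.066 ]
dish [0.4031209  0.21381866 0.01      ] [-0.19137096  0.15823359  0.01      ]
mouse [ 0.38343932 -0.17132506  0.02      ] [-0.20845286 -0.22703418  0.02      ]
brush [0.35406129 0.35522742 0.01      ] [-0.24138378  0.29930805  0.01      ]
bottle [0.61404275 0.32236519 0.03      ] [0.01881353 0.2682011  0.03      ]
beaker [ 0.64464308 -0.22998537  0.04      ] [ 0.05314083 -0.28393036  0.04      ]
[[ 0.892 -0.001  0.453]
 [-0.453 -0.001  0.892]
 [-0.    -1.    -0.001]]
```

>>> send_rows([
  [[0,0,0],[0,-0.0184,0]],
  [[0,0,0],[0,-0.0184,0]],
  [[0,0,0],[0,-0.0184,0]],
  [[0,0,0],[0,-0.0184,0]],
  [[0.27,0,0],[0,0,0]],
  [[0.27,0,0],[0,0,0]],
  [[0.27,0,0],[0,0,0]],
  [[0.27,0,0],[0,0,0]],
  [[0.27,0,0],[0,0,0]],
  [[0,0,-0.3],[0,0,0]],
  [[0,0,-0.3],[0,0,0]],
  [[0,0,-0.3],[0,0,0]],
], gripper=1, grip_force=20)

```text
time: 1.45
eef_pos: [0.4669, 0.4914, 0.2442]
tcp_rot: [0.707, -0.003, 0.002, -0.707]
contact_force: [0.2, 0.4, 0.4]
opening: 0.001
```

>>> send_rows([
  [[0,0,-0.35],[0,0,0]],
  [[0,0,-0.35],[0,0,0]],
  [[0,0,-0.35],[0,0,0]],
  [[0,0,-0.35],[0,0,0]],
  [[0,0,-0.35],[0,0,0]],
  [[0,0,-0.35],[0,0,0]],
  [[0,0,-0.35],[0,0,0]],
  [[0,0,-0.35],[0,0,0]],
  [[0,0,-0.35],[0,0,0]],
  [[0,0,-0.35],[0,0,0]],
  [[0,0,-0.35],[0,0,0]],
  [[0,0,0],[0,0,0]],
])

```text
time: 2.65
eef_pos: [0.4634, 0.0268, 0.2455]
tcp_rot: [0.708, -0.004, 0.005, -0.707]
contact_force: [-0.0, 1.5, 0.2]
opening: -0.001
```

```bash
cat >> h.py <<'E'
from scipy.spatial.transform import Rotation as Q
def wrist():
    s=get_state();c=read_camera("wrist");T=np.eye(4);T[:3,:3]=Q.from_quat(s["tcp_rot"]).as_matrix();T[:3,3]=s["eef_pos"]
    c["world_from_camera"]=T@c["mount"];return c
E
python3 - <<'E'
from h import *
import pickle
c=wrist();cv2.imwrite("pics/w1.png",c["img"]);pickle.dump(c,open("w1.pkl","wb"))
R,t=cab(np.load("cab.npy"))
for y in(.138,.046,-.046,-.138): print(proj(c,R@[-.052,y,.066]+t))
E
```

```text
[[489.07546875 294.98415991]]
[[399.35038259 295.89920986]]
[[308.27698988 296.44722977]]
[[217.75181873 296.62181981]]
```

View pics/w1.png

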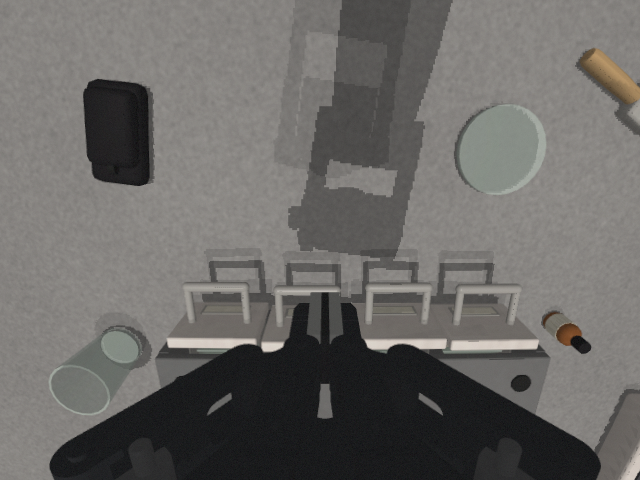

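```bash
python3 - <<'E'
from h import *
import pickle
c=pickle.load(open("w1.pkl","rb"));g=cv2.cvtColor(c["img"],6).astype(float)
R,t=cab(np.load("cab.npy"))
for n,(a,b) in zip((4,3,2,1),((198,238),(282,302),(382,418),(470,506))):
    p=g[275:305,a:b].mean(1); k=p>150; print(n,(275+np.where(k)[0]),p[k].round())
    r=275+(np.arange(30)*np.clip(p-135,0,None))[k].sum()/np.clip(p-135,0,None)[k].sum()
    P=onplane(c,[[(a+b)/2,r]],.068)[0];print(r,P.round(4),((P-t)@R).round(4))
P=onplane(c,[[183,287],[250,287],[275,289],[341,289],[366,288],[431,288],[455,288],[520,289]],.068);print(P.round(4))
P=onplane(read_camera("side"),np.array([[390,80],[490,45],[480,108],[415,28]])/3.1+[135,160],.12);print("slipbox",((P-t)@R).round(3))
E
```

```text
4 [286 287 288 289 290] [153. 155. 166. 157. 154.]
288.0181776868893 [ 0.5299 -0.0813  0.068 ] [-0.0626 -0.136   0.068 ]
3 [290 291 292 293 294] [169. 182. 163. 156. 152.]
291.58520027155464 [ 0.5345 -0.0073  0.068 ] [-0.0585 -0.062   0.068 ]
2 [287 288 289 290 291] [161. 168. 161. 155. 152.]
288.7441596733953 [0.5328 0.1004 0.068 ] [-0.061   0.0457  0.068 ]
1 [288 289 290 291 292] [151. 157. 159. 157. 153.]
290.0517711171662 [0.5358 0.1897 0.068 ] [-0.0586  0.135   0.068 ]
[[ 0.5285 -0.1167  0.068 ]
 [ 0.5291 -0.049   0.068 ]
 [ 0.5315 -0.0241  0.068 ]
 [ 0.5322  0.0416  0.068 ]
 [ 0.5315  0.0664  0.068 ]
 [ 0.5324  0.1314  0.068 ]
 [ 0.5329  0.1556  0.068 ]
 [ 0.5353  0.2227  0.068 ]]
slipbox [[ 0.147 -0.12   0.12 ]
 [ 0.078 -0.165  0.12 ]
 [ 0.074 -0.1    0.12 ]
 [ 0.139 -0.177  0.12 ]]
```

>>> send_rows([
  [[0.1,0,-0.3],[0,0,0]],
  [[0.1,0,-0.3],[0,0,0]],
  [[0,0,-0.3],[0,0,0]],
  [[0,0.3,0],[0,0,0]],
  [[0,0.3,0],[0,0,0]],
  [[0,0.3,0],[0,0,0]],
  [[0,0.3,0],[0,0,0]],
  [[0,0.3,0],[0,0,0]],
  [[0,0,0],[0,0,0]],
  [[0,0,0],[0,0,0]],
])

```text
time: 3.75
eef_pos: [0.4866, -0.0764, 0.0654]
tcp_rot: [-0.707, 0.002, -0.002, 0.707]
contact_force: [0.6, 1.0, -0.2]
opening: 0.002
```

>>> send_rows([
  [[0.05,0.03,-0.045],[0,0,0]],
  [[0.05,0,0],[0,0,0]],
  [[0.05,0,0],[0,0,0]],
  [[0.015,0,0],[0,0,0]],
  [[0.012,0,0],[0,0,0]],
  [[0.012,0,0],[0,0,0]],
])

```text
time: 4.35
eef_pos: [0.5093, -0.083, 0.0619]
tcp_rot: [0.707, -0.003, 0.003, -0.707]
contact_force: [0.5, 0.1, 0.4]
opening: -0.004
```

>>> send_rows([
  [[0.01,0,0],[0,0,0]],
  [[0.01,0,0],[0,0,0]],
  [[0.01,0,0],[0,0,0]],
])

```text
time: 4.65
eef_pos: [0.5128, -0.083, 0.0617]
tcp_rot: [-0.707, 0.003, -0.003, 0.707]
contact_force: [-0.5, 0.2, -0.3]
opening: 0.002
```

>>> send_rows([
  [[0.01,0,0],[0,0,0]],
  [[0.01,0,0],[0,0,0]],
])

```text
time: 4.85
eef_pos: [0.5149, -0.0831, 0.0616]
tcp_rot: [-0.707, 0.003, -0.002, 0.707]
contact_force: [-1.6, -0.9, 0.9]
opening: -0.004
```

>>> send_rows([
  [[0.01,0,0],[0,0,0]],
])

```text
time: 4.95
eef_pos: [0.5161, -0.0831, 0.0616]
tcp_rot: [-0.707, 0.003, -0.002, 0.707]
contact_force: [-1.6, -0.5, 1.8]
opening: 0.003
```

>>> send_rows([
  [[0.01,0,0],[0,0,0]],
])

```text
time: 5.05
eef_pos: [0.5175, -0.0831, 0.0616]
tcp_rot: [-0.707, 0.003, -0.002, 0.707]
contact_force: [-1.1, -1.4, 1.2]
opening: 0.004
```

>>> send_rows([
  [[0.01,0,0],[0,0,0]],
])

```text
time: 5.15
eef_pos: [0.5188, -0.0831, 0.0616]
tcp_rot: [-0.707, 0.003, -0.003, 0.707]
contact_force: [-2.0, -0.1, -0.4]
opening: -0.0
```

>>> send_rows([
  [[0.01,0,0],[0,0,0]],
])

```text
time: 5.25
eef_pos: [0.5202, -0.0831, 0.0617]
tcp_rot: [0.707, -0.002, 0.003, -0.707]
contact_force: [0.4, -0.0, -0.0]
opening: -0.003
```

>>> send_rows([
  [[0.01,0,0],[0,0,0]],
])

```text
time: 5.35
eef_pos: [0.5214, -0.0832, 0.0617]
tcp_rot: [0.707, -0.002, 0.003, -0.707]
contact_force: [0.5, 0.3, -0.6]
opening: 0.005
```

>>> send_rows([
  [[0.01,0,0],[0,0,0]],
])

```text
time: 5.45
eef_pos: [0.5224, -0.0831, 0.0617]
tcp_rot: [-0.707, 0.003, -0.002, 0.707]
contact_force: [-3.4, -0.7, 1.1]
opening: -0.0
```

>>> send_rows([
  [[0.008,0,0],[0,0,0]],
])

```text
time: 5.55
eef_pos: [0.5225, -0.0831, 0.0616]
tcp_rot: [-0.707, 0.004, -0.001, 0.707]
contact_force: [-6.1, -0.8, 3.6]
opening: 0.0
```

>>> send_rows([
  [[0.008,0,0],[0,0,0]],
])

```text
time: 5.65
eef_pos: [0.5225, -0.0831, 0.0616]
tcp_rot: [-0.707, 0.004, -0.0, 0.707]
contact_force: [-9.3, -1.6, 6.6]
opening: 0.001
```

>>> send_rows([
  [[0,0,0],[0,0,0]],
])

```text
time: 5.75
eef_pos: [0.5225, -0.0831, 0.0616]
tcp_rot: [-0.707, 0.004, -0.0, 0.707]
contact_force: [-7.4, -0.7, 5.4]
opening: -0.002
```

>>> send_rows([
  [[0.008,0,0],[0,0,0]],
])

```text
time: 5.85
eef_pos: [0.5226, -0.0831, 0.0615]
tcp_rot: [-0.707, 0.005, 0.001, 0.707]
contact_force: [-12.1, -1.9, 8.4]
opening: 0.0
```

>>> send_rows([
  [[0.004,0,0],[0,0,0]],
])

```text
time: 5.95
eef_pos: [0.5226, -0.0831, 0.0615]
tcp_rot: [-0.707, 0.006, 0.001, 0.707]
contact_force: [-12.3, -1.7, 10.3]
opening: 0.001
```

>>> send_rows([
  [[-0.03,0,0],[0,0,0]],
  [[-0.14,0,0],[0,0,0]],
  [[0,-0.3,0],[0,0,0]],
  [[0,-0.3,0],[0,0,0]],
  [[0,0,0.26],[0,0,0]],
  [[0,0,0.26],[0,0,0]],
  [[0,0,0.25],[0,0,0]],
  [[0.21,0,0],[0,0,0]],
  [[0.21,0,0],[0,0,0]],
  [[0,0,0],[0,0,0]],
  [[0,0,0],[0,0,0]],
])

```text
time: 7.05
eef_pos: [0.5567, 0.0092, 0.1337]
tcp_rot: [-0.707, 0.002, -0.003, 0.707]
contact_force: [0.1, 0.3, 0.2]
opening: 0.005
```

```bash
python3 - <<'E'
from h import *
print(get_state()["eef_pos"])
a=read_camera("side")["img"][160:350,235:375];b=read_camera("wrist")["img"][200:400,120:560]
a=cv2.resize(a,None,fx=3.1,fy=3.1);b=cv2.resize(b,(356,162))
o=np.zeros((589,800,3),np.uint8);o[:a.shape[0],:a.shape[1]]=a;o[:162,440:796]=b;cv2.imwrite("pics/c3.png",o)
E
```

```text
[0.55673794 0.00915578 0.13365986]
```

View pics/c3.png

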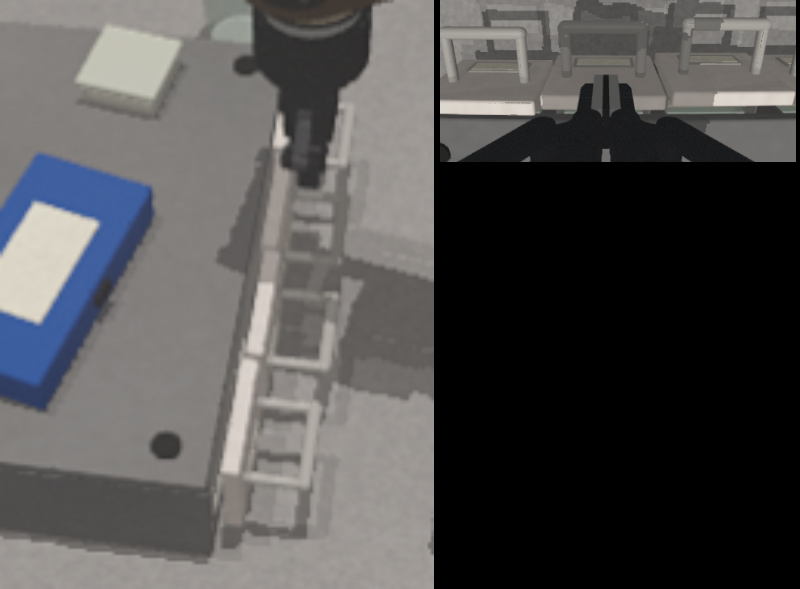

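>>> send_rows([
  [[0,0.1,0],[0,0,0]],
  [[0,0.1,0],[0,0,0]],
  [[0,0.1,0],[0,0,0]],
])

```text
time: 7.45
eef_pos: [0.5556, 0.009, 0.0962]
tcp_rot: [-0.707, 0.003, -0.002, 0.707]
contact_force: [-0.4, -0.1, -0.5]
opening: 0.0
```

>>> send_rows([
  [[0,0.05,0],[0,0,0]],
  [[0,0.05,0],[0,0,0]],
  [[0,0.05,0],[0,0,0]],
  [[0,0.05,0],[0,0,0]],
  [[0,0.05,0],[0,0,0]],
  [[0,0.04,0],[0,0,0]],
  [[0,0,0],[0,0,0]],
])

```text
time: 8.15
eef_pos: [0.5559, 0.0091, 0.0621]
tcp_rot: [-0.707, 0.003, -0.002, 0.707]
contact_force: [0.7, 0.1, 0.5]
opening: 0.002
```

>>> send_rows([
  [[-0.014,0,0],[0,0,0]],
  [[-0.014,0,0],[0,0,0]],
  [[-0.012,0,0],[0,0,0]],
])

```text
time: 8.45
eef_pos: [0.5516, 0.009, 0.0632]
tcp_rot: [0.707, -0.002, 0.003, -0.707]
contact_force: [-0.3, -0.1, -0.3]
opening: 0.004
```

Contact expected near x = 0.550.

>>> send_rows([
  [[-0.01,0,0],[0,0,0]],
])

```text
time: 8.55
eef_pos: [0.5504, 0.0091, 0.0632]
tcp_rot: [0.707, -0.002, 0.003, -0.707]
contact_force: [-0.7, -0.8, -1.0]
opening: -0.002
```

>>> send_rows([
  [[-0.01,0,0],[0,0,0]],
])

```text
time: 8.65
eef_pos: [0.5496, 0.009, 0.0633]
tcp_rot: [0.707, -0.002, 0.003, -0.707]
contact_force: [0.7, 0.1, -0.1]
opening: -0.002
```

>>> send_rows([
  [[-0.01,0,0],[0,0,0]],
])

```text
time: 8.75
eef_pos: [0.5488, 0.009, 0.0633]
tcp_rot: [0.707, -0.002, 0.004, -0.707]
contact_force: [3.5, 0.7, -1.2]
opening: -0.001
```

>>> send_rows([
  [[-0.01,0,0],[0,0,0]],
])

```text
time: 8.85
eef_pos: [0.5477, 0.009, 0.0633]
tcp_rot: [0.707, -0.002, 0.004, -0.707]
contact_force: [3.8, 0.8, -0.7]
opening: 0.0
```

>>> send_rows([
  [[-0.008,0,0],[0,0,0]],
])

```text
time: 8.95
eef_pos: [0.5464, 0.0091, 0.0632]
tcp_rot: [0.707, -0.002, 0.003, -0.707]
contact_force: [3.0, 0.5, -0.5]
opening: -0.001
```

>>> send_rows([
  [[-0.01,0,0],[0,0,0]],
])

```text
time: 9.05
eef_pos: [0.545, 0.0091, 0.0632]
tcp_rot: [-0.707, 0.002, -0.003, 0.707]
contact_force: [2.8, -0.2, -0.8]
opening: 0.004
```

>>> send_rows([
  [[-0.01,0,0],[0,0,0]],
  [[-0.01,0,0],[0,0,0]],
])

```text
time: 9.25
eef_pos: [0.5421, 0.0091, 0.0631]
tcp_rot: [0.707, -0.003, 0.002, -0.707]
contact_force: [1.5, 0.5, 0.0]
opening: 0.002
```

>>> send_rows([
  [[-0.015,0,0],[0,0,0]],
  [[-0.02,0,0],[0,0,0]],
  [[-0.025,0,0],[0,0,0]],
  [[-0.025,0,0],[0,0,0]],
  [[-0.025,0,0],[0,0,0]],
  [[-0.025,0,0],[0,0,0]],
  [[-0.025,0,0],[0,0,0]],
  [[-0.025,0,0],[0,0,0]],
  [[-0.025,0,0],[0,0,0]],
  [[-0.025,0,0],[0,0,0]],
  [[-0.025,0,0],[0,0,0]],
  [[-0.025,0,0],[0,0,0]],
])

```text
time: 10.45
eef_pos: [0.5078, 0.0094, 0.0629]
tcp_rot: [-0.707, 0.003, -0.003, 0.707]
contact_force: [1.6, 0.6, 1.2]
opening: -0.002
```

>>> send_rows([
  [[-0.025,0,0],[0,0,0]],
  [[-0.025,0,0],[0,0,0]],
  [[-0.025,0,0],[0,0,0]],
  [[-0.025,0,0],[0,0,0]],
  [[-0.025,0,0],[0,0,0]],
  [[-0.025,0,0],[0,0,0]],
  [[-0.025,0,0],[0,0,0]],
  [[-0.025,0,0],[0,0,0]],
  [[-0.025,0,0],[0,0,0]],
  [[-0.02,0,0],[0,0,0]],
  [[-0.015,0,0],[0,0,0]],
])

```text
time: 11.55
eef_pos: [0.4765, 0.0096, 0.0629]
tcp_rot: [0.707, -0.003, 0.002, -0.707]
contact_force: [0.8, 0.3, -0.4]
opening: -0.0
```

>>> send_rows([
  [[-0.02,0,0],[0,0,0]],
  [[-0.02,0,0],[0,0,0]],
  [[-0.02,0,0],[0,0,0]],
  [[-0.02,0,0],[0,0,0]],
  [[-0.02,0,0],[0,0,0]],
  [[-0.02,0,0],[0,0,0]],
  [[-0.02,0,0],[0,0,0]],
  [[-0.015,0,0],[0,0,0]],
  [[-0.012,0,0],[0,0,0]],
])

```text
time: 12.45
eef_pos: [0.4566, 0.0097, 0.0629]
tcp_rot: [0.707, -0.003, 0.003, -0.707]
contact_force: [1.2, 1.5, -0.2]
opening: -0.005
```

>>> send_rows([
  [[-0.01,0,0],[0,0,0]],
])

```text
time: 12.55
eef_pos: [0.4554, 0.0097, 0.0629]
tcp_rot: [0.707, -0.003, 0.003, -0.707]
contact_force: [2.6, 1.8, -0.1]
opening: 0.002
```

>>> send_rows([
  [[-0.01,0,0],[0,0,0]],
])

```text
time: 12.65
eef_pos: [0.4543, 0.0098, 0.0629]
tcp_rot: [0.707, -0.003, 0.003, -0.707]
contact_force: [1.3, 0.7, -0.3]
opening: -0.003
```

>>> send_rows([
  [[-0.01,0,0],[0,0,0]],
  [[-0.01,0,0],[0,0,0]],
])

```text
time: 12.85
eef_pos: [0.4519, 0.0098, 0.0629]
tcp_rot: [-0.707, 0.003, -0.003, 0.707]
contact_force: [0.6, 0.8, 0.0]
opening: -0.001
```

>>> send_rows([
  [[-0.01,0,0],[0,0,0]],
])

```text
time: 12.95
eef_pos: [0.4507, 0.0098, 0.0629]
tcp_rot: [0.707, -0.003, 0.003, -0.707]
contact_force: [1.2, 0.4, -0.2]
opening: 0.002
```

>>> send_rows([
  [[-0.01,0,0],[0,0,0]],
])

```text
time: 13.05
eef_pos: [0.4502, 0.0098, 0.063]
tcp_rot: [0.707, -0.002, 0.003, -0.707]
contact_force: [4.7, 0.3, -3.1]
opening: 0.001
```

>>> send_rows([
  [[-0.008,0,0],[0,0,0]],
])

```text
time: 13.15
eef_pos: [0.4501, 0.0098, 0.0631]
tcp_rot: [0.707, -0.001, 0.005, -0.707]
contact_force: [6.5, 1.3, -5.8]
opening: 0.002
```

>>> send_rows([
  [[0,0,0],[0,0,0]],
])

```text
time: 13.25
eef_pos: [0.4501, 0.0097, 0.0632]
tcp_rot: [0.707, -0.001, 0.005, -0.707]
contact_force: [6.5, 1.6, -5.1]
opening: -0.0
```

>>> send_rows([
  [[0.03,0,0],[0,0,0]],
  [[0.03,0,0],[0,0,0]],
  [[0.007,0,0],[0,0,0]],
  [[0,0,0],[0,0,0]],
  [[0,-0.1,0],[0,0,0]],
  [[0,-0.15,0],[0,0,0]],
  [[0,-0.3,0],[0,0,0]],
  [[0,-0.3,0],[0,0,0]],
  [[0,-0.3,0],[0,0,0]],
  [[0,0,0],[0,0,0]],
  [[0,0,0],[0,0,0]],
])

```text
time: 14.35
eef_pos: [0.4571, 0.0096, 0.2026]
tcp_rot: [0.707, -0.002, 0.004, -0.707]
contact_force: [-0.4, 1.4, -0.6]
opening: -0.002
```

```bash
python3 - <<'E'
from h import *
s=get_state();print(s["eef_pos"],s["contact_force"])
a=read_camera("side")["img"][120:420,120:480];b=wrist();cv2.imwrite("pics/c4.png",np.hstack([cv2.resize(a,(432,360)),cv2.resize(b["img"],(368,276+84))]))
import pickle;pickle.dump(b,open("w2.pkl","wb"))
E
```

```text
[0.45713149 0.0096489  0.20259427] [-0.41680443  1.3765484  -0.64265801]
```

View pics/c4.png

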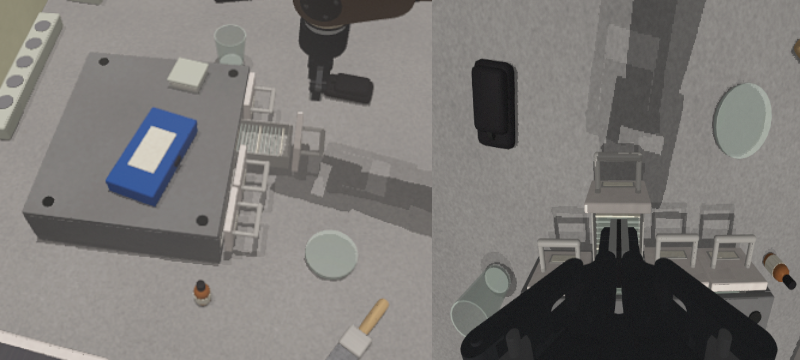

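```bash
python3 - <<'E'
from h import *
import pickle
c=pickle.load(open("w2.pkl","rb"));g=cv2.cvtColor(c["img"],6).astype(float)
p=g[190:235,300:345].mean(1);print(p.round().astype(int))
for r in(205,208,211): print(r,onplane(c,[[322,r]],.068)[0].round(4))
for n,px in((4,[222,323]),(2,[425,317]),(1,[525,317])):print(n,onplane(c,[px],.068)[0].round(4))
sign_off()
E
```

```text
[107  88  88  88  90  90  90  90  90  91  91  92  88  94 101  93  92  96
  99  98  91  90  91  89  87  86  78  77  77  77  77  78  77  77  77  77
  77  77  77  77  77  77  77  77  78]
205 [0.4307 0.0076 0.068 ]
208 [0.433  0.0076 0.068 ]
211 [0.4355 0.0076 0.068 ]
4 [ 0.5359 -0.082   0.068 ]
2 [0.5311 0.0972 0.068 ]
1 [0.5327 0.1876 0.068 ]
the job is handed in; nothing more can be done
```

The third drawer is open to its end stop and released, and the job is handed in at about 14.5 s of the 72 s allowed.

- **Ajar drawer:** It was the fourth (right). Under 1 to 2 N it gave about 8 mm. The force then dropped to about zero as it went past its catch. It stopped firmly, holding at about 12 N along x (about 16 N including an upward component on the fingertip) with no more than 0.1 mm of give. I felt this one first because its bar stood slightly forward in the pictures. Once it proved ajar, I did not push drawers 1 and 2.
- **Third drawer:** I hooked its bar with the closed fingers. It passed its catch at about 4 N and slid at 1 to 3 N, then stopped firmly after about 99 mm of fingertip travel, where I held about 6.5 N. I then moved the finger off the bar and lifted clear.
- **Last checks:** After lifting, the wrist-camera picture put the third bar at about x = 0.433 m, against about 0.534 m at home, so roughly 100 mm open. That estimate is good to about 2 to 3 mm, because the bar showed weak contrast. Drawer 4's bar had moved back about 6 mm from where it started. The boxes, dish, bottle, beaker and mouse looked undisturbed. Only part of the brush was in that picture, and it looked unmoved. The arm was clear of everything and the force reading was near zero, within noise.

Forces were read only at the end of each move, so short peaks in between were not seen.

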